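Fit up an exhaust stub on the welding mandrel

TASK

Fit up the exhaust stub for welding on the turntable's mandrel post: first the two-bolt flange flat on the turntable with the post through its middle hole, on it the thick spacer ring, on that the upright tube sleeve, and last the knobbed purge plug with its spigot down in the top of the sleeve. Stack them in that order, each sitting flat on the one below and centred on the post, and let go of them all. Leave the jar, the magnet triangle and the grooved block where they are.

Things in the scene. Friction and masses are not known exactly. Their poses are not given: they have to be found in the camera images.
- mandrel: Welding fit-up fixture, fixed to the bench, place varies: a flat round steel turntable 110 mm across, top face 25 mm above the bench (blue foot, 96 mm across, below), with a round brass post in its centre, 26 mm across, rising 42 mm above the top face and tapered to 16 mm across over its last 7 mm. Origin: centre of the underside, on the bench; z up along the post.
- flange: Loose steel two-bolt exhaust flange lying flat: a plate 90 mm (its x) by 60 mm (its y) by 12 mm thick (z), with a 38 mm hole in the middle and a 11 mm bolt hole 33 mm to either side of it along x. About 0.34 kg. Origin: centre of its underside. Goes first, on the turntable. Either side may be up.
- spacer: Loose thick steel spacer ring lying flat: 56 mm outside, 38 mm bore, 16 mm high, about 0.16 kg. Origin: centre of its underside, z along its axis. Goes second, on the flange.
- sleeve: Loose short steel tube standing on end: 50 mm outside, 42 mm bore, 45 mm high, about 0.2 kg. Origin: centre of its underside, z along its axis. Goes third, on the spacer ring.
- plug: Loose aluminium purge plug standing upright on its spigot: from the bottom a spigot 32 mm across and 12 mm high (its foot tapered), a disc 56 mm across and 6 mm thick, then a round knob 22 mm across and 30 mm high to grip; 48 mm high in all, about 0.12 kg. Origin: centre of the spigot's underside, z up. Goes last: spigot into the sleeve's bore, disc resting on the sleeve's rim.
- jar: Bystander, to be left alone: closed orange jar of anti-spatter paste with a black cap, 60 mm across, 55 mm high. Origin: centre of its underside.
- magnet: Bystander, to be left alone: red magnetic welding square lying flat, a right-angled triangle with legs of 80 mm, 16 mm thick, an opening in its middle. Origin: on its underside, inside the triangle, 35 mm from each leg's outer edge; its legs run along its x and y.
- vblock: Bystander, to be left alone: aluminium grooved clamping block 60 mm (x) by 44 mm (y), 36 mm high, its groove (24 mm wide, 20 mm deep) running along x on top. Origin: centre of its underside.
Not all that is in view belongs to the job. Leave any purple, turquoise or yellow look-alike of the sleeve alone.

How it is judged (in metres and radians):
On the way, in this order (a step that is already met when the one before it is completed fails the run):
1. the flange lies flat on the turntable around the mandrel post (horizontal distance between flange and mandrel below 0.008 m and angle between the z axis of flange and the z axis of mandrel, either way round below 0.08 rad and (z of flange in the frame of mandrel between 0.022 and 0.028 m or (z of flange in the frame of mandrel between 0.034 and 0.04 m and angle between flange's own z axis and vertical above 1.6 rad))), for 0.2 s.
2. the spacer ring lies on the flange around the post (horizontal distance between spacer and mandrel below 0.008 m and angle between the z axis of spacer and the z axis of mandrel, either way round below 0.08 rad and (z of spacer in the frame of mandrel between 0.034 and 0.04 m or (z of spacer in the frame of mandrel between 0.05 and 0.056 m and angle between spacer's own z axis and vertical above 1.6 rad))), for 0.2 s.
3. the sleeve stands on the spacer ring over the post (horizontal distance between sleeve and mandrel below 0.01 m and angle between the z axis of sleeve and the z axis of mandrel, either way round below 0.08 rad and (z of sleeve in the frame of mandrel between 0.05 and 0.056 m or (z of sleeve in the frame of mandrel between 0.095 and 0.101 m and angle between sleeve's own z axis and vertical above 1.6 rad))), for 0.2 s.
4. the plug sits in the top of the sleeve, its disc on the sleeve's rim (horizontal distance between plug and sleeve below 0.008 m and angle between plug's own z axis and vertical below 0.08 rad and z of plug in the frame of mandrel between 0.083 and 0.089 m), for 0.2 s.
At the end, for the whole second after the job is handed in: At rest on the mandrel: flange on the turntable and ring on the flange, within 8 mm of the post's axis; sleeve on the ring, within 10 mm of it; plug in the sleeve, within 8 mm of its axis, disc on the rim. All within 3 mm of seated height and 0.08 rad of level (all of step 1 and all of step 2 and all of step 3 and all of step 4 and linear speed of each of flange, spacer, sleeve, plug below 0.01 m/s); the robot touches nothing.
It fails at once if the jar is pushed more than 20 mm from its place or tipped over (distance of jar from where it was at the start of the episode above 0.02 m or angle between jar's own z axis and vertical above 0.5 rad).
It fails at once if the magnet triangle is pushed more than 20 mm from its place or tipped over (distance of magnet from where it was at the start of the episode above 0.02 m or angle between magnet's own z axis and vertical above 0.5 rad).
It fails at once if the grooved block is pushed more than 20 mm from its place or tipped over (distance of vblock from where it was at the start of the episode above 0.02 m or angle between vblock's own z axis and vertical above 0.5 rad).
It also fails if it takes over 109 s, if anything falls off the work surface, if the arm or the gripper's body presses on something with over 40 N, if the wrist force passes 120 N, or if a joint passes its speed limit or range.

ROBOT

A 7-joint arm with a two-finger parallel gripper is mounted at the origin on the work surface. World frame = base frame: x ahead of the robot, y to its left, z up, the work surface at z = 0. Lengths are in m, angles in degrees, forces in N, time in s.
With the tool pointing down it reaches from about 0.425 to 0.95 m from the base axis. Payload 4.7 kg.
Tool frame: the origin (TCP) lies midway between the tips of the shut fingers; the grasp point (between the pads) lies 19 mm behind it; z points along the fingers, y is the line along which they close (so a half turn about z gives the same grasp; the last joint's range is limited). The gripper opens to 85 mm and grips with 20 to 120 N. Pads are 22 mm wide; open, the fingers measure 114 mm over their backs; the gripper's body (76 mm by 85 mm) begins 54 mm behind the grasp point. The pads swing forward as they close: fully open they stand 13 mm farther back than shut.
Start: joints at [-71.041, 26.849, -2.785, 87.806, 1.381, 65.374, -4.715], TCP at [0.238, 0.632, 0.231] pointing down, gripper open.
Joint ranges: [-148.3, 148.3], [-19.14, 114.17], [-79.39, 73.82], [5.75, 140.21], [-59.74, 239.74], [12.07, 113.84], [-152.46, 152.46]. Speed limits (degrees/s): [147.25, 147.25, 180, 180, 180, 180, 180].

INTERFACE

Orientations are given as a 3x3 rotation matrix whose columns are the frame's x, y, z axes.
In Python, from workcell import arm gives the robot as it stands.
- The arm moves only by the tool move_arm, never from a script. Its argument "motion" is a list that holds one entry, the list of rows, each a list of 7 numbers: the shift along the tool's x, y, z in mm, then the turn, a rotation vector about the tool's x, y, z in degrees, then the closure in counts, from 0 (fully open) to 255 (shut). A call has 1 to 20 rows; each row shifts and turns the commanded pose from where the row before left it, along the tool's axes as they then stand; what a row does not reach is not made up. A row lasts 1/8 s, in which the tool goes at most 62.5 mm and 10.7 degrees, less where a joint would pass 70% of its speed; a pose out of reach is approached as far as the arm can. A call with a gripper value outside its range is refused whole. The fingers move at their own pace and stop on an object; "force" is the grip in N (left out, the last holds). Time passes only in rows, so rows that do not move let the fingers close. It gives the time, the measured TCP pose, the force, the opening and the grip force at its end, in the units of the state.
- arm.read_state(): the state, without advancing time (a new reading comes with each control period).
- arm.camera(name): name is "scene" or "top"; returns (picture, depth): 420x560x3 uint8, red, green, blue; 420x560 float32, m along the optical axis (not along the pixel's ray), 0 where there is no reading.
- arm.calibration(name): a dict with "fx", "fy", "cx", "cy" (pixels), "distortion" ([k1, k2, p1, p2, k3] as OpenCV has them; the pictures are not rectified), "origin" and "attitude" of the camera in the world. Camera axes: x right, y down, z forward; pixel columns grow to the right and rows downward; lengths in m; the calibration is good to about 2 mm. A picture is of the moment at which its call begins. calibration takes no time and is no camera call.
- arm.close_job(): hands the job in; it is judged then, once.
The state is a dict: "time_s": time; "joint_pos": joint angles; "joint_vel": joint speeds; "joint_efforts": joint torques, N m; "tcp_pos": TCP position; "tool_rot": TCP orientation; "wrist_force": force on the tool from outside, world axes, zero at the start; "ft_torque": the same for the moment, N m; "opening": opening from 0.0 (shut) to 1.0 (fully open); "finger_force": force on a finger pad.
Only numpy, scipy, OpenCV 4.12 (cv2) and the standard library are available. Lean on these libraries where they do the work, as an engineer would, in place of code of your own. Each camera call takes 0.05 s, during which the arm holds its last target. There are 200 camera calls.

## Working session

There is one attempt and no reset: what is moved stays moved. The work goes in short steps, Python scripts to look and compute and a tool call to move; the robot and the scene stay as the last step left them, time stands still between calls to the robot, and variables do not carry over. Pictures are saved under pics/ and viewed, at most 14 in all, crops included, and the job is handed in when it is done.

Besides the shell and the picture viewer there is one more tool, called after "Emit:" as name(argument=value, ...) on one line, values as JSON. move_arm: Moves the arm, as the interface text tells. Its arguments: {"type":"object","properties":{"motion":{"type":"array","items":{"type":"array","items":{"type":"array","items":{"type":"number"}}}},"force":{"type":"number"}},"required":["motion"]}

```bash
mkdir -p pics; ls; python3 - <<'E'
from workcell import arm
import cv2,numpy as np
s=arm.read_state();print({k:np.round(v,3).tolist() for k,v in s.items()})
for n in("scene","top"):
    p,d=arm.camera(n);cv2.imwrite(f"pics/{n}0.png",p[:,:,::-1]);np.save(n+"d.npy",d);c=arm.calibration(n);print(n,c)
E
```

```text
pics
{'time_s': 0.0, 'joint_pos': [-71.043, 26.898, -2.786, 87.876, 1.38, 65.374, -4.716], 'joint_vel': [-0.042, -0.016, 0.0, 0.004, -0.045, 0.038, -0.043], 'joint_efforts': [-0.0, -51.031, -0.047, -23.771, 0.011, 0.007, -0.0], 'tcp_pos': [0.237, 0.631, 0.23], 'tool_rot': [[-0.936, 0.352, -0.001], [0.352, 0.936, -0.002], [-0.0, -0.002, -1.0]], 'wrist_force': [-0.349, -0.533, 0.222], 'ft_torque': [0.044, -0.045, 0.001], 'finger_force': 0.0, 'opening': 1.002}
scene {'fx': 447.85304707107275, 'fy': 447.85304707107275, 'cx': 281.5916745560297, 'cy': 208.35902957868157, 'distortion': array([-0.15101992,  0.        ,  0.        ,  0.        ,  0.        ]), 'origin': array([ 0.98580586, -0.63635466,  0.70690424]), 'attitude': array([[ 0.76800123,  0.42008654, -0.48342674],
       [ 0.64026698, -0.48564553,  0.59515259],
       [ 0.01524156, -0.7666001 , -0.64194391]])}
top {'fx': 527.6389522420151, 'fy': 527.6389522420151, 'cx': 276.6515563198617, 'cy': 212.34144640056078, 'distortion': array([0.04591059, 0.        , 0.        , 0.        , 0.        ]), 'origin': array([ 0.34338269, -0.00430267,  1.25917231]), 'attitude': array([[-0.02130651, -0.98988101,  0.1402912 ],
       [-0.99951143,  0.02429979,  0.01965771],
       [-0.02286784, -0.13980382, -0.98991512]])}
```

View pics/scene0.png

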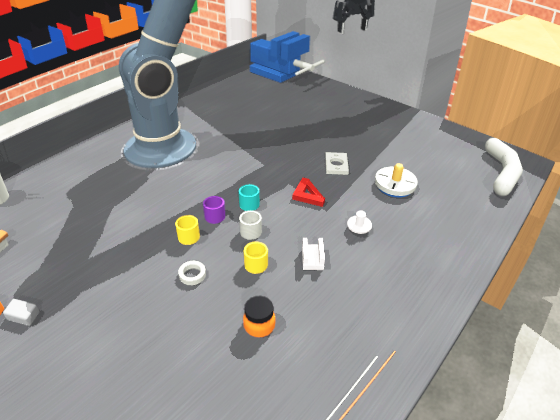

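View pics/top0.png

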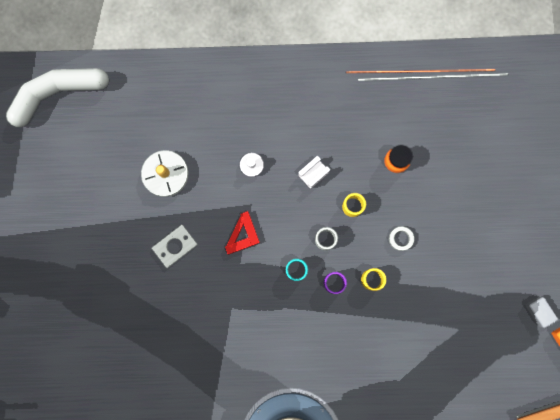

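```bash
cat > h.py <<'E'
import cv2,numpy as np
from workcell import arm
def rays(n,uv):
    c=arm.calibration(n);K=np.array([[c['fx'],0,c['cx']],[0,c['fy'],c['cy']],[0,0,1]])
    q=cv2.undistortPoints(np.float64(uv).reshape(-1,1,2),K,c['distortion']).reshape(-1,2)
    return c['origin'],np.c_[q,np.ones(len(q))]@c['attitude'].T
def plane(n,uv,z):
    o,r=rays(n,uv);return o+r*((z-o[2])/r[:,2])[:,None]
def cloud(n,d):
    h,w=d.shape;u,v=np.meshgrid(np.arange(w),np.arange(h))
    o,r=rays(n,np.c_[u.ravel(),v.ravel()]);return (o+r*d.reshape(-1,1)).reshape(h,w,3)
def rect(P):
    (c,s,a)=cv2.minAreaRect(np.float32(P[:,:2]*1000));return np.round(c,1),np.round(s,1),round(a,1)
E
python3 - <<'E'
from h import *
for n,rois in(("top",dict(mandrel=(164,173,30,.025),flange=(174,246,30,.012),plug=(252,165,18,.018),sleeve=(327,238,15,.045),spacer=(402,238,17,.016),vblock=(314,172,22,.036),jar=(399,158,20,.055),magnet=(243,233,28,.016),yel1=(354,205,15,.045),turq=(297,269,15,.045),yel2=(374,279,15,.045),purp=(335,283,15,.045))),):
    P=cloud(n,np.load(n+"d.npy"));W=P
    print("bench z",np.median(P[300:380,150:220,2]),P[330:340,230:260,2].std())
    for k,(u,v,r,z) in rois.items():
        Q=P[v-r:v+r,u-r:u+r].reshape(-1,3)
        m=abs(Q[:,2]-z)<.005
        T=Q[m]
        print(k,m.sum(),rect(T),"max z",Q[:,2].max().round(3), "zmed",np.median(T[:,2]).round(4))
P=W
Q=P[143:203,134:194].reshape(-1,3);T=Q[Q[:,2]>.055];print("post",T.mean(0),len(T))
Q=P[147:183,234:270].reshape(-1,3);T=Q[Q[:,2]>.04];print("knob",T.mean(0),len(T))
E
```

```text
bench z 0.001943594587920705 0.07251722151803155
mandrel 1377 (array([619.2, 287. ]), array([108.1, 108.7]), 28.9) max z 1.259 zmed 0.0264
flange 763 (array([448.9, 268. ]), array([131.8, 141.3]), 0.2) max z 1.259 zmed 0.0131
plug 295 (array([637.1,  79.6]), array([52.4, 53.4]), 0.8) max z 1.259 zmed 0.0193
sleeve 110 (array([453. , -92.6]), array([46.2, 46.7]), 88.6) max z 1.259 zmed 0.0457
spacer 242 (array([ 453.3, -264.2]), array([68.5, 55.2]), 75.8) max z 1.259 zmed 0.0165
vblock 214 (array([614. , -69.7]), array([44.9, 60.4]), 41.1) max z 1.259 zmed 0.0366
jar 400 (array([ 638.9, -270.8]), array([53.4, 52.7]), 74.1) max z 1.259 zmed 0.0559
magnet 614 (array([473.9, 114.7]), array([80. , 80.1]), 19.2) max z 1.259 zmed 0.0172
yel1 114 (array([ 530.5, -159.9]), array([46.6, 47.7]), 87.8) max z 1.259 zmed 0.0458
turq 97 (array([382.5, -21.6]), array([45.7, 47.9]), 88.7) max z 1.259 zmed 0.0465
yel2 119 (array([ 356.3, -196.6]), array([47.5, 47.2]), 88.0) max z 1.259 zmed 0.046
purp 109 (array([ 351.3, -108.3]), array([47.6, 47.3]), 88.4) max z 1.259 zmed 0.046
post [0.58690576 0.25249678 0.20156075] 114
knob [0.60959915 0.07136255 0.15906714] 77
```

```bash
python3 - <<'E'
from h import *
d=np.load("topd.npy");P=cloud("top",d);P[d==0]=np.nan
def blob(u,v,r,lo,hi):
    Z=P[v-r:v+r,u-r:u+r];m=((Z[...,2]>lo)&(Z[...,2]<hi)).astype(np.uint8)
    k,l,s,_=cv2.connectedComponentsWithStats(m);i=1+s[1:,4].argmax();Q=Z[l==i];print(len(Q),rect(Q),Q.mean(0).round(4))
blob(174,246,32,.007,.02);blob(402,238,20,.009,.025);blob(164,173,30,.06,.09);blob(252,165,20,.04,.09);blob(252,165,20,.012,.03)
Ps=cloud("scene",np.load("scened.npy"));ds=np.load("scened.npy");Ps[ds==0]=np.nan;P=Ps
print("scene");blob(337,163,20,.007,.02);blob(192,273,20,.009,.025);blob(398,172,20,.06,.09);blob(360,225,20,.012,.024);blob(360,225,20,.04,.06);blob(251,225,16,.04,.05);blob(397,181,26,.02,.03)
E
```

```text
752 (array([446.8, 264.2]), array([61. , 92.7]), 37.2) [0.4456 0.2653 0.0135]
270 (array([ 450.6, -269.9]), array([56.7, 54.5]), 88.0) [ 0.4512 -0.2701  0.0165]
91 (array([619.3, 286.3]), array([23.8, 23.7]), 0.2) [0.6189 0.286  0.0663]
70 (array([637.5,  79.8]), array([22.4, 18.9]), 0.3) [0.6362 0.0789 0.0491]
328 (array([637.1,  79.6]), array([52.4, 53.4]), 0.8) [0.6354 0.0789 0.0197]
scene
368 (array([447.5, 265.7]), array([60.5, 96.2]), 36.0) [0.4499 0.2616 0.0119]
328 (array([ 453.2, -272.1]), array([55.8, 55.8]), 31.3) [ 0.4544 -0.273   0.0156]
55 (array([622.3, 284.3]), array([22. , 20.6]), 66.6) [0.6228 0.2831 0.0652]
266 (array([640.2,  76.7]), array([55.1, 53.5]), 18.1) [0.6426 0.0716 0.0179]
65 (array([640.2,  77.2]), array([21.4, 20.9]), 77.5) [0.6402 0.0758 0.0469]
137 (array([454.3, -95.4]), array([47.5, 50.1]), 43.5) [ 0.4544 -0.0958  0.0437]
737 (array([621.7, 283.2]), array([108.5, 105.7]), 25.0) [0.6247 0.277  0.0255]
```

Emit:
move_arm(motion=[[[-33, -27, 11, 0, 0, 0, 0], [-33, -27, 11, 0, 0, 0, 0], [-33, -27, 11, 0, 0, 0, 0], [-33, -27, 11, 0, 0, 0, 0], [-33, -27, 11, 0, 0, 0, 0], [-33, -27, 11, 0, 0, 0, 0], [-33, -27, 11, 0, 0, 0, 0], [-33, -27, 11, 0, 0, 0, 0], [-33, -27, 11, 0, 0, 0, 0], [-28, -26, 11, 0, 0, 0, 0], [0, 0, 0, 0, 0, 8.1, 0], [0, 0, 0, 0, 0, 8.1, 0], [0, 0, 0, 0, 0, 8.1, 0], [0, 0, 0, 0, 0, 8.1, 0], [0, 0, 0, 0, 0, 0, 0], [0, 0, 0, 0, 0, 0, 0]]])

```text
time_s: 2.1
tcp_pos: [0.4469, 0.2656, 0.1212]
tool_rot: [[-0.603, 0.797, -0.0], [0.797, 0.603, -0.0], [0.0, -0.0, -1.0]]
wrist_force: [-0.5, 0.1, -0.4]
opening: 0.995
finger_force: 0.0
```

```bash
cat >> h.py <<'E'
def go(x,y,z,yaw=None):
    s=arm.read_state();R=np.array(s['tool_rot']);p=np.array(s['tcp_pos'])
    print("t",round(s['time_s'],2),"tcp",(p*1000).round(1),"yaw",np.degrees(np.arctan2(R[1,1],R[0,1])).round(1),"j7",s['joint_pos'][6].round(0),"open",round(s['opening'],3),"tilt",R[:,2].round(3),"F",np.round(s['wrist_force'],1))
    print("shift",((np.array([x,y,z])/1000-p)@R*1000).round(1))
    if yaw is not None: print("turn z",np.degrees(np.arctan2(R[1,1],R[0,1])).round(1)-yaw)
E
python3 - <<'E'
from h import *
go(447,265,8,37)
p,d=arm.camera("scene");cv2.imwrite("pics/s1.png",cv2.resize(p[90:230,260:440,::-1],None,fx=4,fy=4))
E
```

```text
t 2.1 tcp [446.9 265.6 121.2] yaw 37.1 j7 7.0 open 0.995 tilt [-0. -0. -1.] F [-0.5  0.1 -0.4]
shift [ -0.6  -0.3 113.2]
turn z 0.10000000000000142
```

View pics/s1.png

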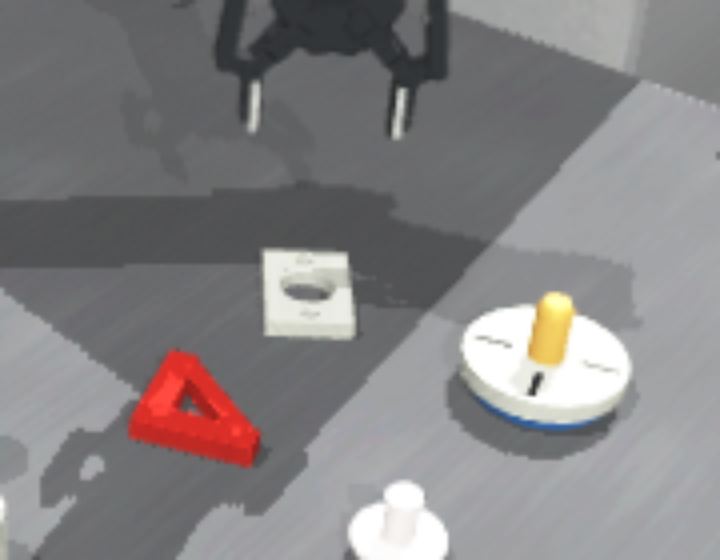

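Emit:
move_arm(motion=[[[-0.6, -0.3, 20, 0, 0, 0, 0], [0, 0, 20, 0, 0, 0, 0], [0, 0, 20, 0, 0, 0, 0], [0, 0, 20, 0, 0, 0, 0], [0, 0, 20, 0, 0, 0, 0], [0, 0, 13, 0, 0, 0, 0], [0, 0, 10, 0, 0, 0, 0], [0, 0, 0, 0, 0, 0, 0], [0, 0, 0, 0, 0, 0, 120], [0, 0, 0, 0, 0, 0, 150], [0, 0, 0, 0, 0, 0, 150], [0, 0, 0, 0, 0, 0, 150], [0, 0, 0, 0, 0, 0, 150], [0, 0, 0, 0, 0, 0, 150]]], force=60)

```text
time_s: 3.9
tcp_pos: [0.4478, 0.2654, -0.0006]
tool_rot: [[-0.602, 0.799, 0.001], [0.799, 0.602, 0.001], [0.0, 0.002, -1.0]]
wrist_force: [-1.2, -0.7, 6.8]
opening: 0.678
finger_force: 64.4
```

Emit:
move_arm(motion=[[[0, 0, -12, 0, 0, 0, 160], [0, 0, -20, 0, 0, 0, 160], [0, 0, -25, 0, 0, 0, 160], [0, 0, -25, 0, 0, 0, 160], [0, 0, -18, 0, 0, 0, 160], [-11, 18.8, 0, 0, 0, 0, 160], [-11, 18.8, 0, 0, 0, 0, 160], [-11, 18.8, 0, 0, 0, 0, 160], [-11, 18.8, 0, 0, 0, 0, 160], [-11, 18.8, 0, 0, 0, 0, 160], [-11, 18.8, 0, 0, 0, 0, 160], [-11, 18.8, 0, 0, 0, 0, 160], [-11, 18.7, 0, 0, 0, 0, 160], [0, 0, 0, 0, 0, 0, 160], [0, 0, 0, 0, 0, 0, 160]]])

```text
time_s: 5.78
tcp_pos: [0.6189, 0.2849, 0.0979]
tool_rot: [[-0.602, 0.799, -0.002], [0.799, 0.602, -0.001], [0.001, -0.002, -1.0]]
wrist_force: [0.6, 0.4, -4.0]
opening: 0.681
finger_force: 66.2
```

```bash
python3 - <<'E'
from h import *
go(620.5,285,100,37)
for n,b in(("scene",(120,220,340,460)),("top",(120,220,110,230))):
    p,d=arm.camera(n);np.save(n+"d1.npy",d);cv2.imwrite(f"pics/{n}2.png",cv2.resize(p[b[0]:b[1],b[2]:b[3],::-1],None,fx=5,fy=5))
    P=cloud(n,d);P[d==0]=np.nan
    Z=P[b[0]:b[1],b[2]:b[3]];m=(Z[...,2]>.09)&(Z[...,2]<.125);Q=Z[m];Q=Q[np.hypot(Q[:,0]-.62,Q[:,1]-.285)<.06];print(n,len(Q),rect(Q),np.percentile(Q[:,2],[5,50,95]).round(4))
E
```

```text
t 5.78 tcp [618.9 284.9  97.9] yaw 37.0 j7 15.0 open 0.681 tilt [-0.002 -0.001 -1.   ] F [ 0.6  0.4 -4. ]
shift [-0.9  1.4 -2.1]
turn z 0.0
scene 554 (array([621. , 280.9]), array([82.1, 97.8]), 55.1) [0.1009 0.1095 0.1196]
top 421 (array([612.7, 276.9]), array([60.4, 94. ]), 49.3) [0.1054 0.1117 0.1152]
```

View pics/scene2.png

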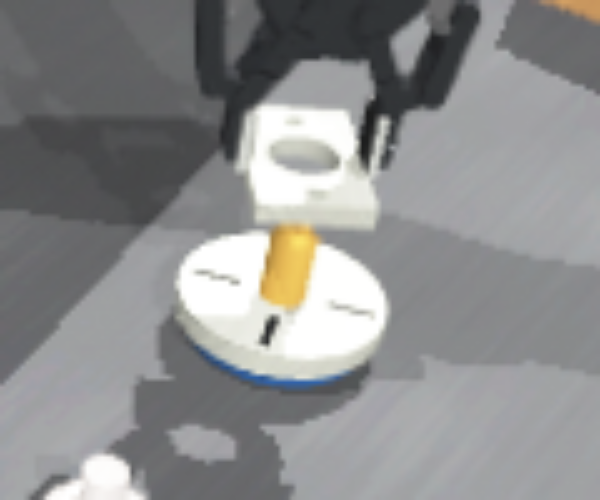

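```bash
python3 - <<'E'
from h import *
print(plane("scene",[[340+305/5,120+156/5]],.111))
for n,b in(("scene",(140,170,385,416)),("top",(120,220,110,230))):
    d=np.load(n+"d1.npy");P=cloud(n,d);P[d==0]=np.nan
    Z=P[b[0]:b[1],b[2]:b[3]].reshape(-1,3);Q=Z[(Z[:,2]>.09)&(Z[:,2]<.13)&(np.hypot(Z[:,0]-.62,Z[:,1]-.285)<.06)]
    A=np.c_[Q[:,:2]-[.62,.285],np.ones(len(Q))];w=np.ones(len(Q),bool)
    for i in range(20):
        c=np.linalg.lstsq(A[w],Q[w,2],rcond=None)[0];w=abs(A@c-Q[:,2])<.003
    print(n,c,w.sum(),len(Q), np.degrees(np.arctan([c[:2]@[-.602,.799],c[:2]@[.799,.602]])).round(1),Q[w].mean(0),rect(Q[w]))
E
```

```text
[[0.62050449 0.28304232 0.111     ]]
scene [-0.01164859 -0.01130338  0.10983089] 364 556 [-0.1 -0.9] [0.62343431 0.28133815 0.10983228] (array([618.6, 280.7]), array([74.2, 95.1]), 45.7)
top [0.01130698 0.00465633 0.11204126] 325 422 [-0.2  0.7] [0.62157604 0.26487153 0.11196536] (array([617.7, 282.2]), array([60.2, 83.6]), 37.7)
```

Emit:
move_arm(motion=[[[-0.9, 1.6, 10, 0, 0, 0, 160], [0, 0, 12, 0, 0, 0, 160], [0, 0, 12, 0, 0, 0, 160], [0, 0, 12, 0, 0, 0, 160], [0, 0, 12, 0, 0, 0, 160], [0, 0, 8, 0, 0, 0, 160], [0, 0, 5, 0, 0, 0, 160], [0, 0, 1, 0, 0, 0, 160], [0, 0, 0, 0, 0, 0, 160]]])

```text
time_s: 7.0
tcp_pos: [0.6223, 0.2854, 0.0266]
tool_rot: [[-0.602, 0.799, 0.001], [0.799, 0.602, 0.0], [-0.0, 0.001, -1.0]]
wrist_force: [-0.1, 0.7, -3.4]
opening: 0.678
finger_force: 66.2
```

Emit:
move_arm(motion=[[[0, -1, 2, 0, 0, 0, 160], [0, 0, 0, 0, 0, 0, 160], [0, 0, 0, 0, 0, 0, 100], [0, 0, 0, 0, 0, 0, 60], [0, 0, 0, 0, 0, 0, 0], [0, 0, 0, 0, 0, 0, 0], [0, 0, -15, 0, 0, 0, 0], [0, 0, -25, 0, 0, 0, 0], [0, 0, -30, 0, 0, 0, 0], [0, 0, -30, 0, 0, 0, 0], [0, 0, -30, 0, 0, 0, 0], [0, 0, 0, 0, 0, 0, 0]]])

```text
time_s: 8.5
tcp_pos: [0.6232, 0.2855, 0.1585]
tool_rot: [[-0.601, 0.799, 0.006], [0.799, 0.601, 0.003], [-0.001, 0.007, -1.0]]
wrist_force: [0.4, -0.2, -0.1]
opening: 0.997
finger_force: 0.0
```

```bash
python3 - <<'E'
from h import *
go(452,-271,150,0)
for n,b in(("scene",(120,220,340,460)),("top",(120,220,110,230))):
    p,d=arm.camera(n);cv2.imwrite(f"pics/{n}3.png",cv2.resize(p[b[0]:b[1],b[2]:b[3],::-1],None,fx=5,fy=5))
    P=cloud(n,d);P[d==0]=np.nan
    Z=P[b[0]:b[1],b[2]:b[3]];m=(Z[...,2]>.032)&(Z[...,2]<.044);Q=Z[m];Q=Q[np.hypot(Q[:,0]-.62,Q[:,1]-.285)<.06];print(n,len(Q),rect(Q),np.percentile(Q[:,2],[5,50,95]).round(4))
E
```

```text
t 8.5 tcp [623.2 285.5 158.5] yaw 37.0 j7 15.0 open 0.997 tilt [ 0.006  0.003 -1.   ] F [ 0.4 -0.2 -0.1]
shift [-341.5 -471.5    5.5]
turn z 37.0
scene 388 (array([619.5, 283.8]), array([61., 97.]), 37.4) [0.0334 0.0374 0.0402]
top 592 (array([621.9, 286.3]), array([85.1, 98.6]), 45.3) [0.0336 0.0382 0.0424]
```

View pics/scene3.png

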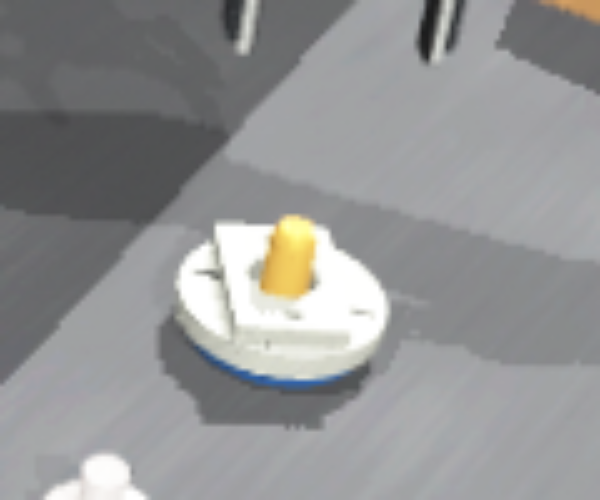

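Emit:
move_arm(motion=[[[-24.4, -33.7, 0, 0, 0, 0, 0], [-24.4, -33.7, 0, 0, 0, 0, 0], [-24.4, -33.7, 0, 0, 0, 0, 0], [-24.4, -33.7, 0, 0, 0, 0, 0], [-24.4, -33.7, 0, 0, 0, 0, 0], [-24.4, -33.7, 0, 0, 0, 0, 0], [-24.4, -33.7, 0, 0, 0, 0, 0], [-24.4, -33.7, 0, 0, 0, 0, 0], [-24.4, -33.7, 0, 0, 0, 0, 0], [-24.4, -33.7, 0, 0, 0, 0, 0], [-24.4, -33.7, 0, 0, 0, 0, 0], [-24.4, -33.7, 0, 0, 0, 0, 0], [-24.4, -33.7, 0, 0, 0, 0, 0], [-24.4, -33.7, 0, 0, 0, 0, 0], [0, 0, 40, 0, 0, 0, 0], [0, 0, 20, 0, 0, 0, 0], [0, 0, 0, 0, 0, 0, 0], [0, 0, 0, 0, 0, 0, 0], [0, 0, 0, 0, 0, 0, 0]]])

```text
time_s: 10.98
tcp_pos: [0.4505, -0.2721, 0.0951]
tool_rot: [[-0.602, 0.799, 0.002], [0.799, 0.602, -0.001], [-0.001, 0.001, -1.0]]
wrist_force: [0.7, -1.1, 0.4]
opening: 0.997
finger_force: 0.0
```

```bash
python3 - <<'E'
from h import *
go(452,-271,0,37)
E
```

```text
t 10.97 tcp [ 450.5 -272.1   95.1] yaw 37.0 j7 75.0 open 0.997 tilt [ 0.002 -0.001 -1.   ] F [ 0.7 -1.1  0.4]
shift [ 0.1  1.8 95.1]
turn z 0.0
```

Emit:
move_arm(motion=[[[0, 1.8, 20, 0, 0, 0, 0], [0, 0, 20, 0, 0, 0, 0], [0, 0, 20, 0, 0, 0, 0], [0, 0, 20, 0, 0, 0, 0], [0, 0, 14, 0, 0, 0, 0], [0, 0, 0, 0, 0, 0, 0], [0, 0, 0, 0, 0, 0, 120], [0, 0, 0, 0, 0, 0, 160], [0, 0, 0, 0, 0, 0, 160], [0, 0, 0, 0, 0, 0, 160], [0, 0, 0, 0, 0, 0, 160], [0, 0, 0, 0, 0, 0, 160]]], force=60)

```text
time_s: 12.48
tcp_pos: [0.452, -0.2712, 0.0018]
tool_rot: [[-0.602, 0.799, 0.002], [0.799, 0.602, -0.0], [-0.001, 0.001, -1.0]]
wrist_force: [-1.7, 1.3, 7.2]
opening: 0.623
finger_force: 61.4
```

```bash
python3 - <<'E'
from h import *
go(620.5,285,130,37)
E
```

```text
t 12.47 tcp [ 452.  -271.2    1.8] yaw 37.0 j7 78.0 open 0.623 tilt [ 0.002 -0.    -1.   ] F [-1.7  1.3  7.2]
shift [ 342.6  469.5 -128.2]
turn z 0.0
```

Emit:
move_arm(motion=[[[0, 0, -15, 0, 0, 0, 170], [0, 0, -35, 0, 0, 0, 170], [0, 0, -40, 0, 0, 0, 170], [0, 0, -37, 0, 0, 0, 170], [24.4, 33.5, 0, 0, 0, 0, 170], [24.4, 33.5, 0, 0, 0, 0, 170], [24.4, 33.5, 0, 0, 0, 0, 170], [24.4, 33.5, 0, 0, 0, 0, 170], [24.4, 33.5, 0, 0, 0, 0, 170], [24.4, 33.5, 0, 0, 0, 0, 170], [24.4, 33.5, 0, 0, 0, 0, 170], [24.4, 33.5, 0, 0, 0, 0, 170], [24.4, 33.5, 0, 0, 0, 0, 170], [24.4, 33.5, 0, 0, 0, 0, 170], [24.4, 33.5, 0, 0, 0, 0, 170], [24.4, 33.5, 0, 0, 0, 0, 170], [24.4, 33.5, 0, 0, 0, 0, 170], [24.4, 33.5, 0, 0, 0, 0, 170], [0, 0, 0, 0, 0, 0, 170], [0, 0, 0, 0, 0, 0, 170]]])

```text
time_s: 14.98
tcp_pos: [0.6201, 0.2832, 0.1275]
tool_rot: [[-0.601, 0.799, -0.0], [0.799, 0.601, -0.001], [-0.001, -0.001, -1.0]]
wrist_force: [-0.3, -0.5, -2.6]
opening: 0.626
finger_force: 63.8
```

```bash
python3 - <<'E'
from h import *
go(620.5,285,39,37)
n="scene";b=(90,190,340,460)
p,d=arm.camera(n);np.save(n+"d1.npy",d);cv2.imwrite(f"pics/{n}4.png",cv2.resize(p[b[0]:b[1],b[2]:b[3],::-1],None,fx=5,fy=5))
E
```

```text
t 14.97 tcp [620.1 283.2 127.5] yaw 37.0 j7 16.0 open 0.626 tilt [-0.    -0.001 -1.   ] F [-0.3 -0.5 -2.6]
shift [ 1.3  1.4 88.5]
turn z 0.0
```

View pics/scene4.png

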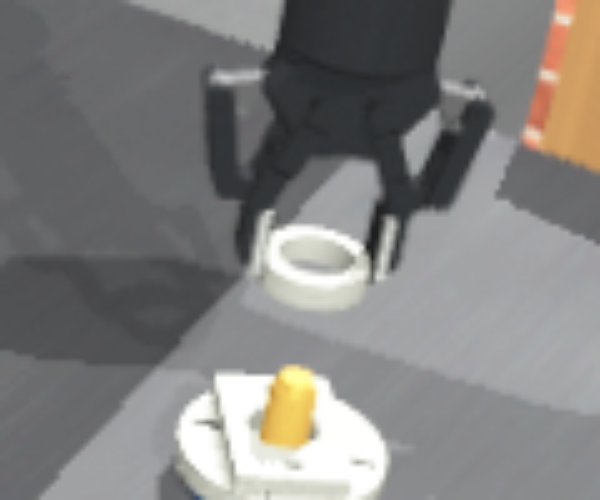

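```bash
python3 - <<'E'
from h import *
print(plane("scene",[[340+317/5,90+256/5]],.1417),plane("scene",[[340+296/5,90+375/5]],.067))
E
```

```text
[[0.62205878 0.28125533 0.1417    ]] [[0.62144002 0.28802878 0.067     ]]
```

Emit:
move_arm(motion=[[[1.4, 1.6, 20, 0, 0, 0, 170], [0, 0, 20, 0, 0, 0, 170], [0, 0, 15, 0, 0, 0, 170], [0, 0, 12, 0, 0, 0, 170], [0, 0, 10, 0, 0, 0, 170], [0, 0, 6, 0, 0, 0, 170], [0, 0, 3, 0, 0, 0, 170], [0, 0, 0, 0, 0, 0, 170], [0, 0, 0, 0, 0, 0, 170]]])

```text
time_s: 16.15
tcp_pos: [0.6212, 0.2864, 0.0418]
tool_rot: [[-0.602, 0.799, 0.001], [0.799, 0.602, 0.001], [-0.0, 0.001, -1.0]]
wrist_force: [0.3, -0.3, -1.6]
opening: 0.626
finger_force: 63.8
```

Emit:
move_arm(motion=[[[0, 0, 2.5, 0, 0, 0, 170], [0, 0, 0, 0, 0, 0, 170], [0, 0, 0, 0, 0, 0, 110], [0, 0, 0, 0, 0, 0, 60], [0, 0, 0, 0, 0, 0, 0], [0, 0, 0, 0, 0, 0, 0], [0, 0, -15, 0, 0, 0, 0], [0, 0, -25, 0, 0, 0, 0], [0, 0, -30, 0, 0, 0, 0], [0, 0, -30, 0, 0, 0, 0], [0, 0, -20, 0, 0, 0, 0], [0, 0, 0, 0, 0, 0, 0], [0, 0, 0, 0, 0, 0, 0]]])

```text
time_s: 17.77
tcp_pos: [0.6201, 0.286, 0.1577]
tool_rot: [[-0.602, 0.799, -0.002], [0.799, 0.602, -0.001], [0.0, -0.002, -1.0]]
wrist_force: [-0.9, 0.4, -0.1]
opening: 0.998
finger_force: 0.0
```

```bash
python3 - <<'E'
from h import *
go(453.6,-94,150,37)
n="scene";b=(120,220,340,460)
p,d=arm.camera(n);cv2.imwrite(f"pics/{n}5.png",cv2.resize(p[b[0]:b[1],b[2]:b[3],::-1],None,fx=5,fy=5))
P=cloud(n,d);P[d==0]=np.nan
Z=P[b[0]:b[1],b[2]:b[3]];m=(Z[...,2]>.05)&(Z[...,2]<.056);Q=Z[m];Q=Q[np.hypot(Q[:,0]-.62,Q[:,1]-.285)<.04];print(n,len(Q),rect(Q),np.percentile(Q[:,2],[5,50,95]).round(4))
E
```

```text
t 17.77 tcp [620.1 286.  157.7] yaw 37.0 j7 16.0 open 0.998 tilt [-0.002 -0.001 -1.   ] F [-0.9  0.4 -0.1]
shift [-203.3 -361.6    8.3]
turn z 0.0
scene 121 (array([619.5, 281.5]), array([54. , 52.1]), 0.5) [0.0504 0.0535 0.0555]
```

View pics/scene5.png

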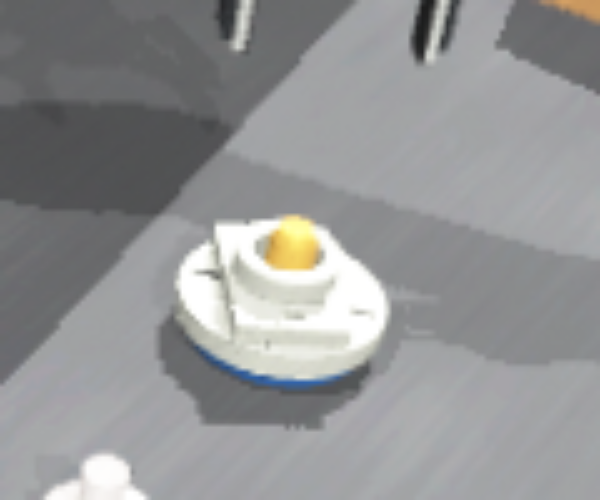

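Emit:
move_arm(motion=[[[-20.3, -36.2, 0, 0, 0, 0, 0], [-20.3, -36.2, 0, 0, 0, 0, 0], [-20.3, -36.2, 0, 0, 0, 0, 0], [-20.3, -36.2, 0, 0, 0, 0, 0], [-20.3, -36.2, 0, 0, 0, 0, 0], [-20.3, -36.2, 0, 0, 0, 0, 0], [-20.3, -36.2, 0, 0, 0, 0, 0], [-20.3, -36.2, 0, 0, 0, 0, 0], [-20.3, -36.2, 0, 0, 0, 0, 0], [-20.3, -36.2, 0, 0, 0, 0, 0], [0, 0, 35, 0, 0, 0, 0], [0, 0, 20, 0, 0, 0, 0], [0, 0, 0, 0, 0, 0, 0], [0, 0, 0, 0, 0, 0, 0], [0, 0, 0, 0, 0, 0, 0]]])

```text
time_s: 19.7
tcp_pos: [0.4545, -0.0937, 0.1045]
tool_rot: [[-0.602, 0.799, 0.001], [0.799, 0.602, 0.0], [-0.001, 0.001, -1.0]]
wrist_force: [-0.1, -0.4, -0.6]
opening: 0.999
finger_force: 0.0
```

```bash
python3 - <<'E'
from h import *
go(453.6,-94,14,37)
n="scene";p,d=arm.camera(n);cv2.imwrite("pics/s6.png",cv2.resize(p[120:300,150:350,::-1],None,fx=3,fy=3))
E
```

```text
t 19.7 tcp [454.5 -93.7 104.5] yaw 37.0 j7 53.0 open 0.999 tilt [ 0.001  0.    -1.   ] F [-0.1 -0.4 -0.6]
shift [ 0.4 -1.  90.5]
turn z 0.0
```

View pics/s6.png

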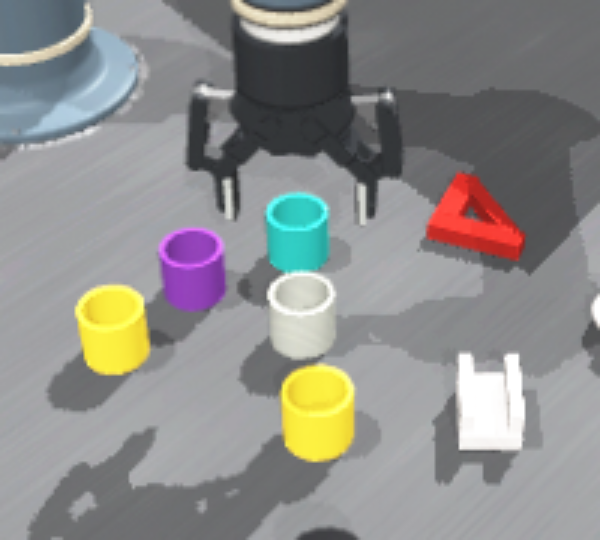

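Gripper is centred over the grey sleeve, with clear space for both fingers. Descend and grip.

Emit:
move_arm(motion=[[[0.4, -1, 20, 0, 0, 0, 0], [0, 0, 20, 0, 0, 0, 0], [0, 0, 20, 0, 0, 0, 0], [0, 0, 18, 0, 0, 0, 0], [0, 0, 12, 0, 0, 0, 0], [0, 0, 0, 0, 0, 0, 0], [0, 0, 0, 0, 0, 0, 120], [0, 0, 0, 0, 0, 0, 180], [0, 0, 0, 0, 0, 0, 180], [0, 0, 0, 0, 0, 0, 180], [0, 0, 0, 0, 0, 0, 180], [0, 0, 0, 0, 0, 0, 180]]], force=50)

```text
time_s: 21.25
tcp_pos: [0.4535, -0.094, 0.0149]
tool_rot: [[-0.602, 0.799, 0.002], [0.799, 0.602, 0.0], [-0.001, 0.002, -1.0]]
wrist_force: [-1.2, 0.8, 6.4]
opening: 0.58
finger_force: 50.6
```

```bash
python3 - <<'E'
from h import *
go(620.5,285,160,37)
E
```

```text
t 21.25 tcp [453.5 -94.   14.9] yaw 37.0 j7 58.0 open 0.58 tilt [ 0.002  0.    -1.   ] F [-1.2  0.8  6.4]
shift [ 202.1  361.7 -144.7]
turn z 0.0
```

Emit:
move_arm(motion=[[[0, 0, -15, 0, 0, 0, 190], [0, 0, -35, 0, 0, 0, 190], [0, 0, -40, 0, 0, 0, 190], [0, 0, -40, 0, 0, 0, 190], [20.2, 36.2, 0, 0, 0, 0, 190], [20.2, 36.2, 0, 0, 0, 0, 190], [20.2, 36.2, 0, 0, 0, 0, 190], [20.2, 36.2, 0, 0, 0, 0, 190], [20.2, 36.2, 0, 0, 0, 0, 190], [20.2, 36.2, 0, 0, 0, 0, 190], [20.2, 36.2, 0, 0, 0, 0, 190], [20.2, 36.2, 0, 0, 0, 0, 190], [20.2, 36.2, 0, 0, 0, 0, 190], [20.2, 36.2, 0, 0, 0, 0, 190], [0, 0, 0, 0, 0, 0, 190], [0, 0, 0, 0, 0, 0, 190], [0, 0, 0, 0, 0, 0, 190]]])

```text
time_s: 23.38
tcp_pos: [0.6203, 0.2833, 0.1442]
tool_rot: [[-0.6, 0.8, -0.0], [0.8, 0.6, -0.001], [-0.001, -0.001, -1.0]]
wrist_force: [-0.0, -0.6, -1.1]
opening: 0.579
finger_force: 52.5
```

```bash
python3 - <<'E'
from h import *
go(620.5,285,67.9,37)
n="scene";b=(80,180,340,460)
p,d=arm.camera(n);cv2.imwrite(f"pics/{n}7.png",cv2.resize(p[b[0]:b[1],b[2]:b[3],::-1],None,fx=5,fy=5))
E
```

```text
t 23.38 tcp [620.3 283.3 144.2] yaw 36.9 j7 17.0 open 0.579 tilt [-0.    -0.001 -1.   ] F [-0.  -0.6 -1.1]
shift [ 1.3  1.2 76.3]
turn z -0.10000000000000142
```

View pics/scene7.png

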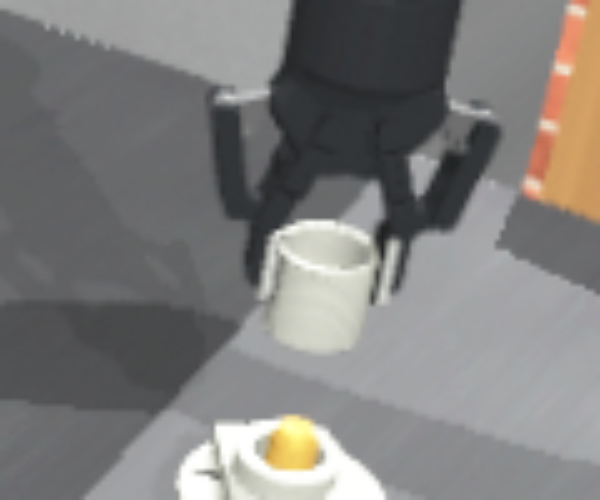

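Sleeve held upright, nearly centred above the post (rim centre about (325,246) in the crop). Lower it.

Emit:
move_arm(motion=[[[1.3, 1.4, 15, 0, 0, 0, 190], [0, 0, 15, 0, 0, 0, 190], [0, 0, 15, 0, 0, 0, 190], [0, 0, 12, 0, 0, 0, 190], [0, 0, 10, 0, 0, 0, 190], [0, 0, 5, 0, 0, 0, 190], [0, 0, 2, 0, 0, 0, 190], [0, 0, 0, 0, 0, 0, 190], [0, 0, 0, 0, 0, 0, 190]]])

```text
time_s: 24.55
tcp_pos: [0.6211, 0.2872, 0.0703]
tool_rot: [[-0.602, 0.799, 0.001], [0.799, 0.602, 0.001], [-0.0, 0.001, -1.0]]
wrist_force: [-0.8, 0.6, -2.3]
opening: 0.575
finger_force: 52.5
```

Emit:
move_arm(motion=[[[-1, -1.5, 2.5, 0, 0, 0, 190], [0, 0, 0, 0, 0, 0, 190], [0, 0, 0, 0, 0, 0, 130], [0, 0, 0, 0, 0, 0, 80], [0, 0, 0, 0, 0, 0, 0], [0, 0, 0, 0, 0, 0, 0], [0, 0, -15, 0, 0, 0, 0], [0, 0, -25, 0, 0, 0, 0], [0, 0, -30, 0, 0, 0, 0], [0, 0, -30, 0, 0, 0, 0], [0, 0, -20, 0, 0, 0, 0], [0, 0, 0, 0, 0, 0, 0], [0, 0, 0, 0, 0, 0, 0]]])

```text
time_s: 26.18
tcp_pos: [0.6194, 0.2851, 0.1862]
tool_rot: [[-0.602, 0.799, -0.002], [0.799, 0.602, -0.001], [0.001, -0.002, -1.0]]
wrist_force: [-0.0, 1.1, -0.0]
opening: 1.001
finger_force: 0.0
```

```bash
python3 - <<'E'
from h import *
go(638.7,78.3,150,37)
n="scene";b=(100,240,340,460)
p,d=arm.camera(n);cv2.imwrite(f"pics/{n}8.png",cv2.resize(p[b[0]:b[1],b[2]:b[3],::-1],None,fx=4,fy=4))
P=cloud(n,d);P[d==0]=np.nan
Z=P[b[0]:b[1],b[2]:b[3]];m=(Z[...,2]>.094)&(Z[...,2]<.102);Q=Z[m];Q=Q[np.hypot(Q[:,0]-.62,Q[:,1]-.285)<.04];print(n,len(Q),rect(Q),np.percentile(Q[:,2],[5,50,95]).round(4))
E
```

```text
t 26.18 tcp [619.4 285.1 186.2] yaw 37.0 j7 16.0 open 1.001 tilt [-0.002 -0.001 -1.   ] F [-0.   1.1 -0. ]
shift [-176.8 -109.    36.3]
turn z 0.0
scene 91 (array([619.9, 283.7]), array([46.3, 47.7]), 29.7) [0.0944 0.0969 0.0996]
```

View pics/scene8.png

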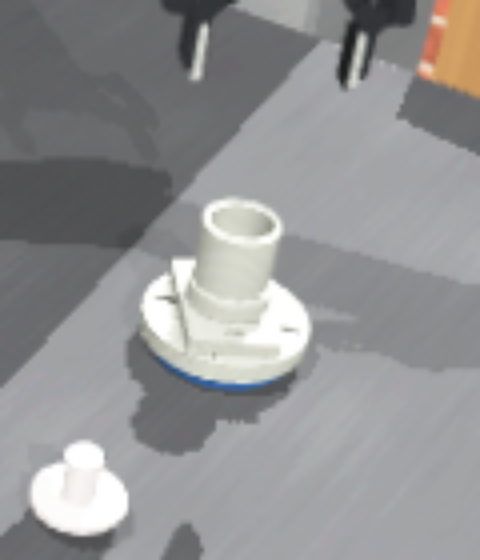

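Emit:
move_arm(motion=[[[-29.5, -18.2, 0, 0, 0, 0, 0], [-29.5, -18.2, 0, 0, 0, 0, 0], [-29.5, -18.2, 0, 0, 0, 0, 0], [-29.5, -18.2, 0, 0, 0, 0, 0], [-29.5, -18.2, 0, 0, 0, 0, 0], [-29.3, -18, 0, 0, 0, 0, 0], [0, 0, 40, 0, 0, 0, 60], [0, 0, 40, 0, 0, 0, 80], [0, 0, 0, 0, 0, 0, 80], [0, 0, 0, 0, 0, 0, 80], [0, 0, 0, 0, 0, 0, 80]]])

```text
time_s: 27.6
tcp_pos: [0.6407, 0.0787, 0.1091]
tool_rot: [[-0.602, 0.799, 0.003], [0.799, 0.602, 0.001], [-0.001, 0.003, -1.0]]
wrist_force: [-0.3, -0.7, 0.5]
opening: 0.684
finger_force: 0.0
```

```bash
python3 - <<'E'
from h import *
go(638.7,78.3,24,37)
n="scene";b=(130,250,290,430)
p,d=arm.camera(n);cv2.imwrite(f"pics/{n}9.png",cv2.resize(p[b[0]:b[1],b[2]:b[3],::-1],None,fx=4,fy=4))
E
```

```text
t 27.6 tcp [640.7  78.7 109.1] yaw 37.0 j7 36.0 open 0.684 tilt [ 0.003  0.001 -1.   ] F [-0.3 -0.7  0.5]
shift [ 1.  -2.  85.1]
turn z 0.0
```

View pics/scene9.png

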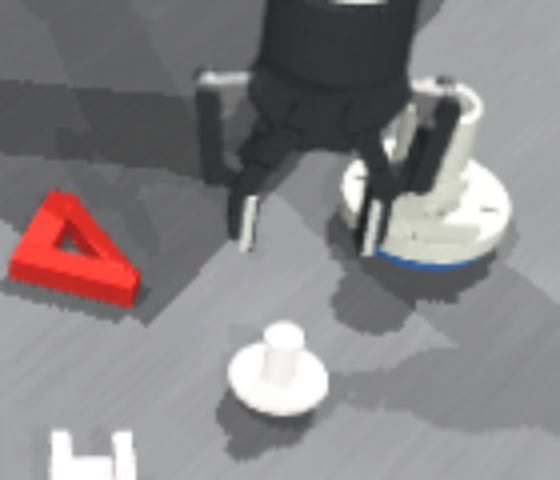

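Emit:
move_arm(motion=[[[1, -2, 20, 0, 0, 0, 80], [0, 0, 20, 0, 0, 0, 80], [0, 0, 20, 0, 0, 0, 80], [0, 0, 14, 0, 0, 0, 80], [0, 0, 10, 0, 0, 0, 80], [0, 0, 0, 0, 0, 0, 80], [0, 0, 0, 0, 0, 0, 160], [0, 0, 0, 0, 0, 0, 230], [0, 0, 0, 0, 0, 0, 230], [0, 0, 0, 0, 0, 0, 230], [0, 0, 0, 0, 0, 0, 230], [0, 0, 0, 0, 0, 0, 230]]], force=40)

```text
time_s: 29.15
tcp_pos: [0.638, 0.0782, 0.0241]
tool_rot: [[-0.602, 0.799, 0.001], [0.799, 0.602, 0.0], [-0.001, 0.001, -1.0]]
wrist_force: [-0.3, 0.3, 5.8]
opening: 0.244
finger_force: 39.2
```

```bash
python3 - <<'E'
from h import *
go(620.5,285,155,37)
E
```

```text
t 29.15 tcp [638.   78.2  24.1] yaw 37.0 j7 37.0 open 0.244 tilt [ 0.001  0.    -1.   ] F [-0.3  0.3  5.8]
shift [ 175.6  110.6 -130.8]
turn z 0.0
```

Emit:
move_arm(motion=[[[0, 0, -15, 0, 0, 0, 230], [0, 0, -35, 0, 0, 0, 230], [0, 0, -40, 0, 0, 0, 230], [0, 0, -40, 0, 0, 0, 230], [29.3, 18.5, 0, 0, 0, 0, 230], [29.3, 18.5, 0, 0, 0, 0, 230], [29.3, 18.5, 0, 0, 0, 0, 230], [29.3, 18.5, 0, 0, 0, 0, 230], [29.3, 18.5, 0, 0, 0, 0, 230], [29.3, 18.5, 0, 0, 0, 0, 230], [0, 0, 0, 0, 0, 0, 230], [0, 0, 0, 0, 0, 0, 230], [0, 0, 0, 0, 0, 0, 230]]])

```text
time_s: 30.78
tcp_pos: [0.6206, 0.2832, 0.1534]
tool_rot: [[-0.6, 0.8, 0.0], [0.8, 0.6, -0.001], [-0.001, -0.001, -1.0]]
wrist_force: [-0.7, -0.1, -1.2]
opening: 0.239
finger_force: 39.3
```

```bash
python3 - <<'E'
from h import *
go(620.5,285,110.1,37)
n="scene";b=(60,190,340,470)
p,d=arm.camera(n);cv2.imwrite(f"pics/{n}10.png",cv2.resize(p[b[0]:b[1],b[2]:b[3],::-1],None,fx=4,fy=4))
P=cloud(n,d);P[d==0]=np.nan
Z=P[b[0]:b[1],b[2]:b[3]].reshape(-1,3)
for lo,hi in((.094,.102),(.143,.156)):
    Q=Z[(Z[:,2]>lo)&(Z[:,2]<hi)];Q=Q[np.hypot(Q[:,0]-.62,Q[:,1]-.285)<.04];print(len(Q),rect(Q),np.percentile(Q[:,2],[5,50,95]).round(4))
E
```

```text
t 30.77 tcp [620.6 283.2 153.4] yaw 36.8 j7 17.0 open 0.239 tilt [ 0.    -0.001 -1.   ] F [-0.7 -0.1 -1.2]
shift [ 1.5  1.  43.3]
turn z -0.20000000000000284
88 (array([619.2, 285.4]), array([46.1, 50.5]), 27.9) [0.0943 0.0971 0.0995]
169 (array([623.9, 275.2]), array([53.4, 49.2]), 22.8) [0.1448 0.1473 0.1532]
```

View pics/scene10.png

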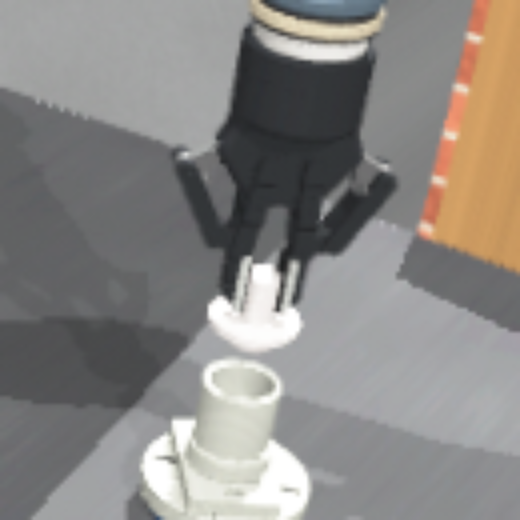

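```bash
python3 - <<'E'
from h import *
print(plane("scene",[[340+254.5/4,60+314/4],[340+262/4,60+272/4]],.1473),plane("scene",[[340+262/4,60+272/4]],.1773),plane("scene",[[340+241.5/4,60+384/4]],.098))
E
```

```text
[[0.62004627 0.28418168 0.1473    ]
 [0.59909481 0.33507068 0.1473    ]] [[0.61982612 0.28299323 0.1773    ]] [[0.62204486 0.28164936 0.098     ]]
```

Emit:
move_arm(motion=[[[0.5, 0.5, 10, 0, 0, 0, 230], [0, 0, 8, 0, 0, 0, 230], [0, 0, 8, 0, 0, 0, 230], [0, 0, 6, 0, 0, 0, 230], [0, 0, 5, 0, 0, 0, 230], [0, 0, 3, 0, 0, 0, 230], [0, 0, 0, 0, 0, 0, 230], [0, 0, 0, 0, 0, 0, 230]]])

```text
time_s: 31.82
tcp_pos: [0.6205, 0.2861, 0.1136]
tool_rot: [[-0.602, 0.799, 0.0], [0.799, 0.602, 0.0], [-0.0, 0.001, -1.0]]
wrist_force: [-0.3, 0.3, -1.1]
opening: 0.239
finger_force: 39.3
```

Emit:
move_arm(motion=[[[-0.8, -0.6, 2, 0, 0, 0, 230], [0, 0, 1.5, 0, 0, 0, 230], [0, 0, 0, 0, 0, 0, 230], [0, 0, 0, 0, 0, 0, 230]]])

```text
time_s: 32.33
tcp_pos: [0.6204, 0.2848, 0.1101]
tool_rot: [[-0.602, 0.799, 0.0], [0.799, 0.602, 0.0], [-0.0, 0.0, -1.0]]
wrist_force: [-1.2, -0.6, 2.6]
opening: 0.24
finger_force: 39.5
```

Seated (contact force appeared at the expected height). Release and back off.

Emit:
move_arm(motion=[[[0, 0, 0, 0, 0, 0, 190], [0, 0, 0, 0, 0, 0, 150], [0, 0, 0, 0, 0, 0, 100], [0, 0, 0, 0, 0, 0, 80], [0, 0, 0, 0, 0, 0, 80], [0, 0, -12, 0, 0, 0, 80], [0, 0, -25, 0, 0, 0, 80], [0, 0, -30, 0, 0, 0, 80], [0, 0, -30, 0, 0, 0, 80], [0, 0, -20, 0, 0, 0, 80], [0, 0, 0, 0, 0, 0, 80], [0, 0, 0, 0, 0, 0, 80]]])

```text
time_s: 33.83
tcp_pos: [0.6198, 0.2849, 0.2262]
tool_rot: [[-0.602, 0.799, -0.001], [0.799, 0.602, -0.0], [0.0, -0.001, -1.0]]
wrist_force: [-0.5, 0.6, -1.8]
opening: 0.682
finger_force: 0.0
```

```bash
python3 - <<'E'
from h import *
n="scene";b=(80,210,340,470)
p,d=arm.camera(n);cv2.imwrite(f"pics/{n}11.png",cv2.resize(p[b[0]:b[1],b[2]:b[3],::-1],None,fx=4,fy=4))
P=cloud(n,d);P[d==0]=np.nan
Z=P[b[0]:b[1],b[2]:b[3]].reshape(-1,3)
for lo,hi in((.1,.108),(.128,.138)):
    Q=Z[(Z[:,2]>lo)&(Z[:,2]<hi)];Q=Q[np.hypot(Q[:,0]-.62,Q[:,1]-.285)<.04];print(len(Q),rect(Q),np.percentile(Q[:,2],[5,50,95]).round(4))
E
```

```text
173 (array([621.7, 281. ]), array([53.7, 51. ]), 17.2) [0.1013 0.1036 0.106 ]
48 (array([620.6, 282.5]), array([23.7, 18.7]), 85.9) [0.1291 0.1333 0.1351]
```

View pics/scene11.png

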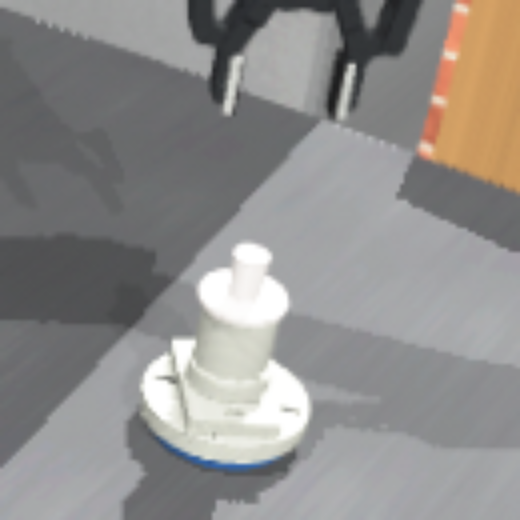

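The plug's disc lies on the rim at about 104 mm, level and centred, and the gripper is clear of the stack.

```bash
python3 -c "
from workcell import arm
print(arm.close_job())"
```

```text
the job is handed in; nothing more can be done
None
```

The flange, spacer ring, sleeve and purge plug are stacked in that order on the mandrel post and released, and the job was handed in at about 34 s. The last image shows the stack seated, level and centred, but the hand-in gave no verdict.

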